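# Shift the flexible-shaft drive unit into third gear

## Task

Put the flexible-shaft drive unit into third gear: with your fingertips or the outside of the fingers, push its gear lever through the H-gate until it is fully home in the slot with three dots, which is on the motor side and away from the robot. Only push the lever - do not take it between the fingers and do not force it hard against the gate - and leave the tin on the gearbox and all the loose things on the bench where they are.

Things in the scene. Friction and masses are not known exactly. Their poses are not given: they have to be found in the camera images.
- drive_unit: the drive unit; origin on the bench under the gate's centre. x points away from the robot (turned up to 0.4 rad), y left to the short spindle nose, z up. Grey gearbox in the middle: top 140 mm high, from x = -85 to +115, y = -80 to +80 mm. Finned motor with black end and switch box on the -y (right) side, up to 180 mm high, to y = -300 mm
- gate_centre (a point): centre of the H-gate, on top of its bare metal plate (84 x 76 mm), 154 mm above the bench; axes as drive_unit. Two slots along x at y = +14 and -14 mm, joined at x = 0 by the neutral channel along y; all 14 mm wide, the islands between the slots have round noses. Dots by the slot ends: one = left far (+x, +y), two = left near, three = right far (+x, -y), four = right near
- gear_knob: black ball knob, 40 mm diameter, of the gear lever (steel, 10 mm diameter); origin at the ball's centre, z up along the lever. It begins in the left (+y) column, anywhere from the one-dot end through neutral to the two-dot end. About 3 N at the ball moves it; it stays where left (no detents or springs). To go across, the ball must be within about 7 mm of neutral
- lever_pivot (a point): the point about which the lever tilts, inside the gearbox 74 mm below gate_centre; the ball's centre is always 160 mm from it, so 86 mm above gate_centre (240 mm above the bench) with the lever upright
- lever_along (a joint): lever tilt along the slots, rad: 0 = neutral, + = ball leans away from the robot (gate +x), - = towards the robot; stops at +0.235 and -0.235 (ball 37 mm from neutral); fully home in third is +0.235
- lever_across (a joint): lever tilt along the neutral channel, rad: + = ball leans right, to the motor (gate -y); - = left; the slots are at -0.194 and +0.194 (ball about 31 mm off the middle), stops at -0.222 and +0.222; free play in a slot about 0.03
- third_home (a point): where the ball's centre stands when the lever is fully home in third gear: 37 mm along +x, 30 mm along -y and 79 mm above gate_centre
- paste_tin: round metal tin, 50 mm diameter, 23 mm high, standing on the gearbox behind the gate; origin at the centre of its underside; leave it
- bone_driver: screwdriver with black handle (31 mm thick, 115 mm long) and 105 mm steel shank, lying in front of the unit; origin on the bench under the joint of handle and shank; leave it
- handpiece: steel rotary handpiece, 28 mm thick, 190 mm long, lying behind the motor; origin on the bench near its middle; leave it
- collet_spanner: steel spanner, 170 mm long, lying behind the unit; origin under its middle; leave it
- point_block: blue silicone block, 50 x 110 x 22 mm, with five polishing points standing up to 61 mm, left of the spindle nose; origin at the centre of its underside; leave it
- pen_pot: black mesh pen pot, 84 mm diameter, 100 mm high, pens up to 145 mm, left of the unit; origin at the centre of its underside; leave it

How it is judged:
By the outcome, as a careful person would: the job done as asked, in the order asked, and still so for the second after the job is handed in, with the robot touching nothing.
It also fails if it takes over 45 s, if anything falls off the work surface, if the arm or the gripper's body presses on something with over 40 N, if the wrist force passes 120 N, or if a joint passes its speed limit or range.

## Robot

A 6-joint arm with a two-finger parallel gripper is mounted at the origin on the work surface. World frame = base frame: x ahead of the robot, y to its left, z up, the work surface at z = 0. Lengths are in m, angles in rad, forces in N, time in s.
With the tool pointing down it reaches from about 0.35 to 0.775 m from the base axis. Payload 5.5 kg.
Tool frame: the origin (TCP) lies at the very end of the fingers, on their centre line; the grasp point (between the pads) lies 19 mm behind it; z points along the fingers, y is the line along which they close (so a half turn about z gives the same grasp; the last joint's range is limited). The gripper opens to 85 mm and grips with 20 to 120 N. Pads are 22 mm wide; open, the fingers measure 114 mm over their backs; the gripper's body (76 mm by 85 mm) begins 54 mm behind the grasp point. The pads swing forward as they close: fully open they stand 13 mm farther back than shut.
Start: joints at [-1.258, 0.313, 0.046, 1.304, 0, 1.431], TCP at [0.252, -0.517, 0.231] pointing down, gripper open.
Joint ranges: [-2.76, 2.76], [-0.86, 1.69], [-1.03, 1.26], [-2.2, 2.34], [-1.47, 1.5], [-3.14, 3.14]. Speed limits (rad/s): [2.57, 2.57, 3.14, 3.14, 3.14, 3.14].

## Interface

Orientations are given as a unit quaternion [x, y, z, w].
In Python, from bench import r, viewer, ticket gives the robot as it stands.
- The arm moves only by the tool apply_moves, never from a script. Its argument "series" is text: rows parted by semicolons, each of 4 numbers parted by spaces: the shift along the world's x, y, z in mm, then the turn about the world's z in rad. A call has 1 to 10 rows; each row shifts and turns the commanded pose from where the row before left it; what a row does not reach is not made up. A row lasts 1/8 s, in which the tool goes at most 62.5 mm and 10.7 degrees, less where a joint would pass 70% of its speed; a pose out of reach is approached as far as the arm can. A call with a gripper value outside its range is refused whole. "gripper" is the opening, from 0 (shut) to 1 (fully open), set as the call begins (left out, the last holds). The fingers move at their own pace and stop on an object; the grip force is fixed at half the most. Time passes only in rows, so rows that do not move let the fingers close. It gives the time, the measured TCP pose, the force, the opening and the grip force at its end, in the units of the state.
- r.read_state(): the state, without advancing time (a new reading comes with each control period).
- viewer.snapshot(name): name is "side" or "top" or "wrist"; returns a dict with "pixels" (480x640x3 uint8, blue, green, red), "depth" (480x640 float32, m along the optical axis (not along the pixel's ray), 0 where there is no reading), "fx", "fy", "cx", "cy" (pixels), "k1" (the pictures are not rectified: a ray, as slopes to the right and down, at radius r is drawn at 1 + k1 r^2 times it, then the intrinsics apply), "T" (4x4, takes a point from camera to world coordinates). Camera axes: x right, y up, looking along -z (the intrinsics and any distortion apply to the point x, -y, -z); pixel columns grow to the right and rows downward; lengths in m; the calibration is good to about 2 mm. A picture is of the moment at which its call begins.
- ticket.finish_job(): hands the job in; it is judged then, once.
The state is a dict: "time_s": time; "qpos": joint angles; "qvel": joint speeds; "joint_torque": joint torques, N m; "tool_pos": TCP position; "tcp_rot": TCP orientation; "wrist_force": force on the tool from outside, world axes, zero at the start; "torque": the same for the moment, N m; "width": finger opening in m; "grasp_force": force on a finger pad.
Only numpy, scipy, OpenCV 4.12 (cv2) and the standard library are available. Lean on these libraries where they do the work, as an engineer would, in place of code of your own. Each camera call takes 0.05 s, during which the arm holds its last target. There are 200 camera calls.

## Working session

There is one attempt and no reset: what is moved stays moved. The work goes in short steps, Python scripts to look and compute and a tool call to move; the robot and the scene stay as the last step left them, time stands still between calls to the robot, and variables do not carry over. Pictures are saved under pics/ and viewed, at most 11 in all, crops included, and the job is handed in when it is done.

Besides the shell and the picture viewer there is one more tool, called after ">>>" in YAML: its name, and indented under it one key for each argument. apply_moves: Moves the arm, as the interface text tells. Its arguments: {"type":"object","properties":{"series":{"type":"string"},"gripper":{"type":"number"}},"required":["series"]}

```bash
mkdir -p pics; ls; python3 - <<'E'
from bench import r, viewer
import cv2,numpy as np
s=r.read_state(); print(s['time_s'],s['tool_pos'],s['tcp_rot'],s['width'])
for n in ("side","top"):
    d=viewer.snapshot(n); cv2.imwrite(f"pics/{n}1.png",d["pixels"]); np.savez(f"pics/{n}1.npz",**d)
    print(n,d["fx"],d["cx"],d["cy"],d["k1"],np.round(d["T"],3).tolist())
E
```

```text
pics
0.0 [ 0.2513707  -0.51657333  0.23040917] [ 9.74479089e-01  2.24476458e-01 -9.25247046e-05 -9.03568474e-04] 0.0854050578730419
side 436.56178119585906 319.11256488881503 235.9943271831257 -0.0683933374079499 [[-0.671, 0.42, -0.611, 0.024], [-0.741, -0.353, 0.571, 0.681], [0.024, 0.836, 0.548, 0.671], [0.0, 0.0, 0.0, 1.0]]
top 512.0844633653118 322.31755475019025 236.5028993064768 -0.04505184549350396 [[-0.014, 0.985, -0.172, 0.415], [-1.0, -0.017, -0.019, 0.12], [-0.022, 0.171, 0.985, 1.26], [0.0, 0.0, 0.0, 1.0]]
```

View pics/side1.png

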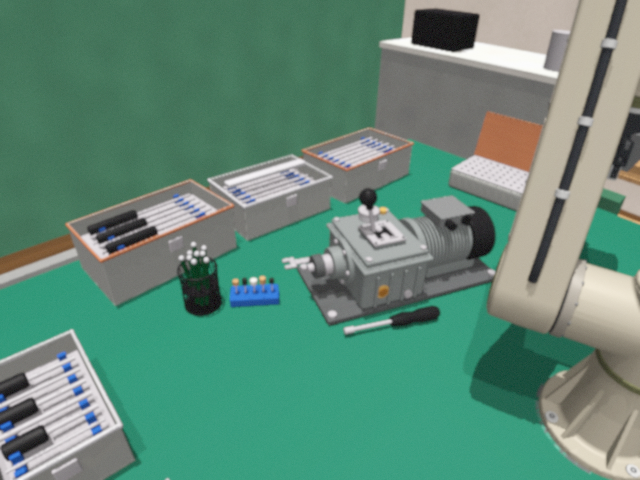

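View pics/top1.png

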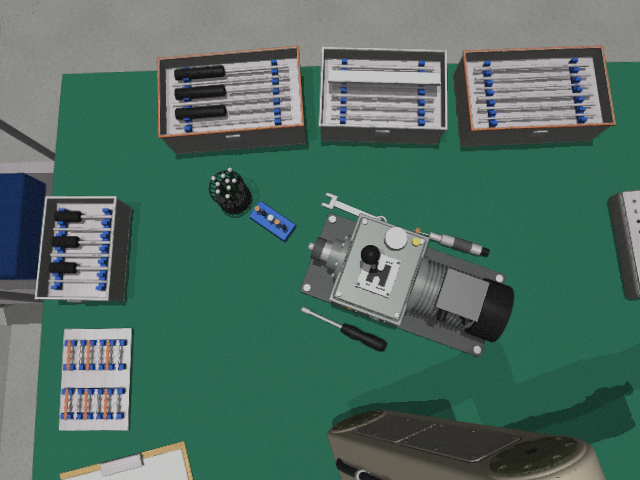

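The side view has the black knob at about (369,197). The top view has the knob at (371,255), the gate plate around (378,275) and the tin at (397,237). The lever seems to be in the left column, towards the far end. Next I'll measure these properly.

```bash
cat > h.py <<'E'
import cv2,numpy as np
def ray(d,uv):
    K=np.array([[d["fx"],0,d["cx"]],[0,d["fy"],d["cy"]],[0,0,1]],float)
    p=cv2.undistortPoints(np.array([[uv]],float),K,np.array([float(d["k1"]),0,0,0]))[0,0]
    T=np.array(d["T"]); v=T[:3,:3]@np.array([p[0],-p[1],-1.]); return T[:3,3],v
def plane(d,uv,z):
    o,v=ray(d,uv); return o+v*(z-o[2])/v[2]
def cross(a,b):
    (o1,v1),(o2,v2)=a,b
    t=np.linalg.lstsq(np.c_[v1,-v2],o2-o1,rcond=None)[0]
    p,q=o1+t[0]*v1,o2+t[1]*v2; return (p+q)/2,np.linalg.norm(p-q)
def proj(d,P):
    T=np.array(d["T"]); c=T[:3,:3].T@(np.asarray(P)-T[:3,3]); x,y=c[0]/-c[2],-c[1]/-c[2]; s=1+d["k1"]*(x*x+y*y)
    return np.array([d["fx"]*x*s+d["cx"],d["fy"]*y*s+d["cy"]])
def blob(m,near):
    n,l,st,c=cv2.connectedComponentsWithStats(m.astype(np.uint8))
    ok=[i for i in range(1,n) if st[i,4]>30]
    i=min(ok,key=lambda i:np.hypot(*(c[i]-near))); return l==i,st[i],c[i]
E
python3 - <<'E'
from h import *
D={n:dict(np.load(f"pics/{n}1.npz")) for n in("side","top")}
t=D["top"]["pixels"];s=D["side"]["pixels"]
cr=cv2.resize(t[215:345,295:465],None,fx=4.5,fy=4.5,interpolation=cv2.INTER_CUBIC)
cv2.imwrite("pics/c1.png",cr[:600,:800])
for n,near in(("top",(371,255)),("side",(369,197))):
    im=D[n]["pixels"]; m=(im.max(2)<60)
    b,st,c=blob(m,near); print(n,st,c)
# gearbox top depth check
d=D["top"]; 
for uv in((371,255),(378,290),(350,250),(397,237)):
    z=d["depth"][uv[1],uv[0]]; o,v=ray(d,uv); print(uv,o+v*z)
# gearbox top lid mask by depth height
H,W=480,640
uu,vv=np.meshgrid(np.arange(W),np.arange(H))
K=np.array([[d["fx"],0,d["cx"]],[0,d["fy"],d["cy"]],[0,0,1]],float)
p=cv2.undistortPoints(np.stack([uu,vv],-1).reshape(-1,1,2).astype(float),K,np.array([float(d["k1"]),0,0,0])).reshape(H,W,2)
P=np.stack([p[...,0],-p[...,1],-np.ones((H,W))],-1)*d["depth"][...,None]@d["T"][:3,:3].T+d["T"][:3,3]
z=P[...,2]; 
reg=(uu>300)&(uu<430)&(vv>200)&(vv<335)
m=reg&(z>.13)&(z<.17); rect=cv2.minAreaRect(np.argwhere(m)[:,::-1].astype(np.float32)); print(rect, cv2.boxPoints(rect))
for q in cv2.boxPoints(rect): print(plane(d,q,.14))
mk=reg&(z>.2); print("knob pts",mk.sum(),P[mk].mean(0),z[mk].max())
E
```

```text
top [361 245  21  29 347] [370.54178674 256.69740634]
side [360 190  16  19 207] [367.85990338 198.13043478]
(371, 255) [0.55181274 0.04443509 0.25414988]
(378, 290) [0.48930129 0.02393597 0.15265839]
(350, 250) [0.57909575 0.08182658 0.14091568]
(397, 237) [ 0.6035053  -0.02066919  0.15777234]
((387.18927001953125, 270.2138671875), (102.00936126708984, 89.47312927246094), 19.440034866333008) [[324.20312 295.42465]
 [353.98157 211.05232]
 [450.1754  245.00308]
 [420.39697 329.37543]]
[0.4801975  0.14020483 0.14      ]
[0.66712703 0.07086544 0.14      ]
[ 0.58655377 -0.13963917  0.14      ]
[ 0.40412184 -0.06567081  0.14      ]
knob pts 367 [0.53092258 0.05787288 0.4166625 ] 1.260318760301462
```

View pics/c1.png

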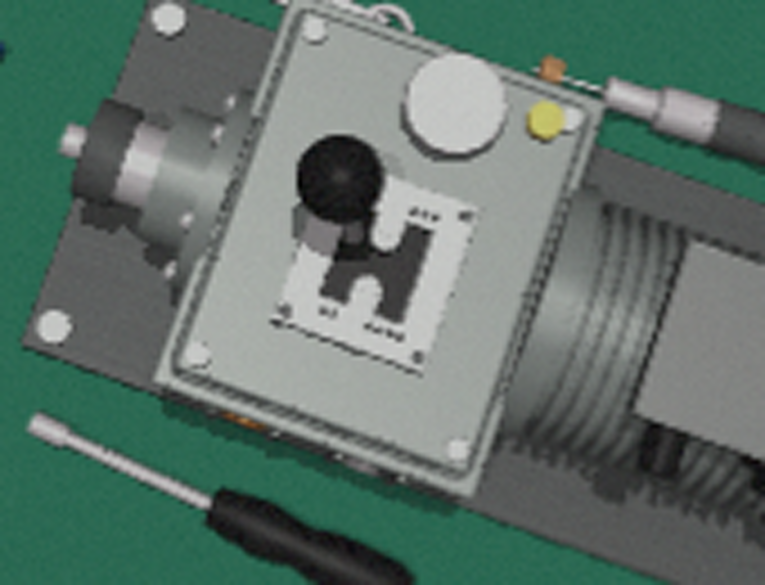

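The crop shows the knob at (341,178), the plate corners at (270,320), (425,375) and (477,205), and the three-dot slot end at (425,225). The ball leans to the one-dot end.

```bash
python3 - <<'E'
from h import *
D={n:dict(np.load(f"pics/{n}1.npz")) for n in("side","top")}; d=D["top"]
f=lambda x,y:((x+.5)/4.5+294.5,(y+.5)/4.5+214.5)
A,B,C=[plane(d,f(*q),.154)[:2] for q in((270,320),(425,375),(477,205))]
print("plate",A,B,C,np.linalg.norm(A-B),np.linalg.norm(C-B),"centre",(A+C)/2)
yaw=lambda v:np.arctan2(v[1],v[0])
print("yaw plate",yaw(A-B)-np.pi/2,yaw(C-B))
L=[plane(d,f(*q),.14)[:2] for q in((290,0),(605,100),(475,495),(155,385))]
print("yaw lid",yaw(L[0]-L[1])-np.pi/2,yaw(L[3]-L[2])-np.pi/2,yaw(L[0]-L[3]),yaw(L[1]-L[2]),"size",np.linalg.norm(L[0]-L[1]),np.linalg.norm(L[0]-L[3]))
c0=np.mean(L,0)
y=yaw(C-B); 
ang=np.mean([yaw(L[0]-L[1])-np.pi/2,yaw(L[3]-L[2])-np.pi/2,yaw(L[0]-L[3]),yaw(L[1]-L[2])]);R=np.array([[np.cos(ang),-np.sin(ang)],[np.sin(ang),np.cos(ang)]])
print("ang",ang,"gate from lid",c0-R@[.015,0])
k,e=cross(ray(d,f(341,178)),ray(D["side"],(368,197.8))); print("knob",k,e, "top ray z.235",plane(d,f(341,178),.235))
for g in((A+C)/2,c0-R@[.015,0]): print("knob in gate",R.T@(k[:2]-g))
tn=plane(d,f(455,100),.163+0)[:2]; print("tin",R.T@(tn-(A+C)/2))
g=(A+C)/2
print("third_home",g+R@[.037,-.030]); print("neutral L,R",g+R@[0,.031],g+R@[0,-.031])
E
```

```text
plate [0.4992151  0.07410943] [0.47182193 0.00089143] [ 0.55299608 -0.0270263 ] 0.0781745568542695 0.08584079779898604 centre [0.52610559 0.02354156]
yaw plate -0.35800914074552415 -0.33125159118044933
yaw lid -0.3327910090092463 -0.3452882075595125 -0.3549678457513816 -0.3578971457809453 size 0.16255680021232943 0.2015795027328084
ang -0.3477360520252714 gate from lid [0.52318975 0.02337575]
knob [0.55641499 0.04392041 0.23239875] 0.00017857171688588373 top ray z.235 [0.5561285  0.04416852 0.235     ]
knob in gate [0.02155078 0.02948764]
knob in gate [0.02423559 0.03063716]
tin [ 0.08621697 -0.01213177]
third_home [ 0.5506679  -0.01727134]
neutral L,R [0.53666946 0.05268611] [ 0.51554171 -0.00560298]
```

>>> apply_moves:
  series: "22 34 7 0.077;22 34 7 0.077;22 34 7 0.077;22 34 7 0.077;22 34 7 0.077;22 34 7 0.077;22 34 7 0.077;22 34 7 0.077;22 34 7 0.077;22 34 7 0.077"
  gripper: 0

```text
time_s: 1.35
tool_pos: [0.4719, -0.1758, 0.3012]
tcp_rot: [0.818, 0.575, -0.0, -0.0]
wrist_force: [-0.1, 0.1, 0.1]
width: -0.0004
grasp_force: 0.0
```

>>> apply_moves:
  series: "22 34 0 0;22 34 0 0;22 34 0 0;22 34 0 0;22 34 0 0;20 34 0 0;0 0 0 0;0 0 0 0"

```text
time_s: 2.35
tool_pos: [0.6011, 0.0267, 0.3008]
tcp_rot: [0.819, 0.574, -0.001, -0.0]
wrist_force: [-0.2, -0.8, 0.8]
width: 0.0001
grasp_force: 0.0
```

```bash
python3 - <<'E'
from bench import viewer
import cv2,numpy as np
a=viewer.snapshot("side");b=viewer.snapshot("wrist");np.savez("pics/w2.npz",**b)
c=cv2.resize(a["pixels"][110:290,280:480],None,fx=2,fy=2,interpolation=cv2.INTER_CUBIC)
w=cv2.resize(b["pixels"],(400,300)); o=np.zeros((360,800,3),np.uint8);o[:,:400]=c;o[:300,400:]=w;cv2.imwrite("pics/p2.png",o)
E
```

```text
(no output)
```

View pics/p2.png

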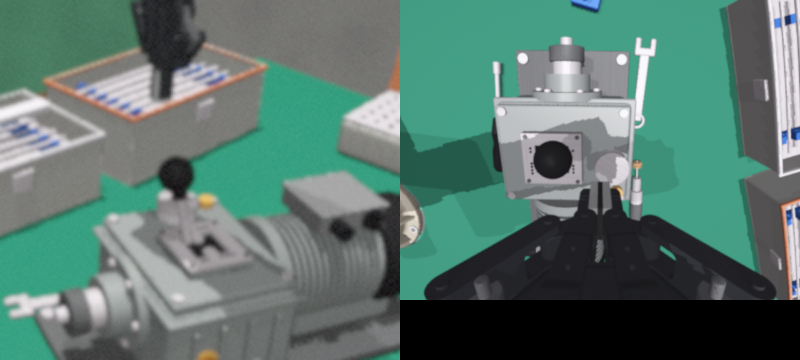

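The crop shows the closed fingers above and beyond the knob (knob at (176,172)). The wrist view on the right has the ball at (552,160) and the fingertips at (600,190), clear on the far side. I'll go down and start pushing back towards neutral.

>>> apply_moves:
  series: "0 0 -26 0;0 0 -26 0;0 0 -26 0;0 0 0 0"

```text
time_s: 2.95
tool_pos: [0.5997, 0.0259, 0.2216]
tcp_rot: [0.819, 0.573, -0.002, -0.001]
wrist_force: [0.8, -0.1, -0.3]
width: 0.0002
grasp_force: 0.0
```

>>> apply_moves:
  series: "-4.7 1.7 0 0;-4.7 1.7 0 0;-4.7 1.7 0 0;-4.7 1.7 0 0;0 0 0 0"

```text
time_s: 3.58
tool_pos: [0.5837, 0.0337, 0.2245]
tcp_rot: [0.819, 0.574, 0.001, 0.001]
wrist_force: [3.0, -0.3, 3.6]
width: -0.0001
grasp_force: 1.6
```

```bash
python3 - <<'E'
from bench import viewer,r
import cv2,numpy as np
print(r.read_state()["tool_pos"],r.read_state()["wrist_force"])
a=viewer.snapshot("side");b=viewer.snapshot("wrist")
c=cv2.resize(a["pixels"][130:250,310:443],None,fx=3,fy=3,interpolation=cv2.INTER_CUBIC)[:360,:400]
w=b["pixels"][180:420,160:560]; w=cv2.resize(w,(400,240)); o=np.zeros((360,800,3),np.uint8);o[:,:c.shape[1]]=c;o[:240,400:]=w;cv2.imwrite("pics/p3.png",o)
E
```

```text
[0.5836508  0.03371862 0.22452999] [ 3.00820024 -0.27793136  3.58579659]
```

View pics/p3.png

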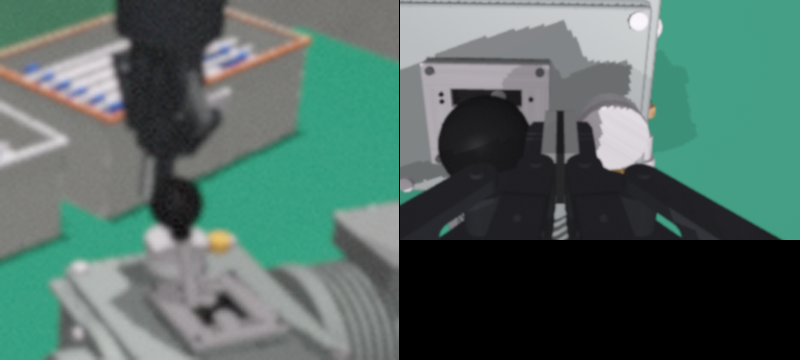

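The knob in the side crop is at (176,205), so it hasn't moved yet. The finger's knuckle touches near the top of the ball, which gives the upward force. I'll back off and rise a little so the fingertip makes the contact.

>>> apply_moves:
  series: "5.6 -2 0 0;0 0 7 0;0 0 0 0"

```text
time_s: 4.05
tool_pos: [0.5882, 0.0317, 0.2304]
tcp_rot: [0.819, 0.574, -0.0, -0.0]
wrist_force: [-0.3, -0.1, 0.1]
width: 0.0001
grasp_force: 0.0
```

>>> apply_moves:
  series: "-4.7 1.7 0 0;-4.7 1.7 0 0;-2.8 1 0 0;0 0 0 0"

```text
time_s: 4.55
tool_pos: [0.5767, 0.0362, 0.2312]
tcp_rot: [0.819, 0.574, 0.001, 0.001]
wrist_force: [2.8, 0.2, 4.6]
width: 0.0001
grasp_force: 2.1
```

>>> apply_moves:
  series: "-3.8 1.4 0 0;-3.8 1.4 0 0;0 0 0 0"

```text
time_s: 4.92
tool_pos: [0.568, 0.039, 0.2303]
tcp_rot: [0.819, 0.574, -0.0, -0.0]
wrist_force: [2.1, 0.1, 2.7]
width: -0.0003
grasp_force: 1.7
```

```bash
python3 - <<'E'
from bench import viewer,r
from h import *
a=viewer.snapshot("side");b=viewer.snapshot("wrist");np.savez("pics/w4.npz",**b);np.savez("pics/s4.npz",**a)
c=cv2.resize(a["pixels"][170:250,335:402],None,fx=6,fy=6,interpolation=cv2.INTER_CUBIC)[:480,:400]
w=b["pixels"][180:420,160:560]; o=np.zeros((480,800,3),np.uint8);o[:,:c.shape[1]]=c;o[:240,400:]=w;cv2.imwrite("pics/p4.png",o)
E
```

```text
(no output)
```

View pics/p4.png

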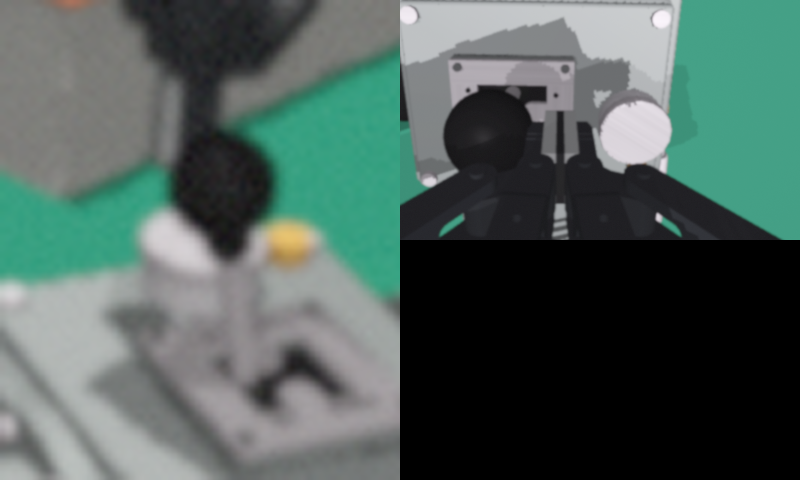

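The side crop shows the ball at (222,180), i.e. full-image (372,200), so it has moved towards neutral. The wrist crop has it at about (487,135), i.e. (247,315). I'll work out where it is from the sphere constraint.

```bash
cat >> h.py <<'E'
G=np.array([.525,.0235]);a_=-.348;R=np.array([[np.cos(a_),-np.sin(a_)],[np.sin(a_),np.cos(a_)]])
def togate(P): return np.r_[R.T@(np.asarray(P)[:2]-G),P[2]-.154]*1000
def sphere(d,uv):
    o,v=ray(d,uv); v=v/np.linalg.norm(v); c=o-np.r_[G,.08]; b=c@v; D=b*b-c@c+.16**2
    return togate(o+v*(-b-np.sqrt(max(D,0))))
E
python3 - <<'E'
from h import *
from bench import r
S=dict(np.load("pics/s4.npz"));W=dict(np.load("pics/w4.npz"));T=dict(np.load("pics/side1.npz"));t=dict(np.load("pics/top1.npz"))
print("start side",sphere(T,(368,197.8)),"start top",sphere(t,(370.7,254.5)))
print("now side",sphere(S,(372,200)),"wrist",sphere(W,(247,315)))
p,e=cross(ray(S,(372,200)),ray(W,(247,315))); print(togate(p),e)
print("tcp",togate(r.read_state()["tool_pos"]))
E
```

```text
start side [17.22326298 32.91161026 81.62835578] start top [21.64942291 29.2588351  81.80508033]
now side [ 3.52510842 30.76758347 82.97429541] wrist [ 2.58638924 29.64264725 83.20885489]
[ 2.8669399  30.59565176 83.64344301] 0.0012139432051007503
tcp [35.31511218 29.22929263 76.08452642]
```

The ball is 3 mm from neutral. I'll push it the last 3 mm, back off, and go round to the left side.

>>> apply_moves:
  series: "-2.8 1 0 0;0 0 0 0;9.4 -3.4 0 0;7.7 21.2 0 0;7.7 21.2 0 0;-19.8 7.2 0 0;-19.8 7.2 0 0;0 0 0 0;0 0 0 0"

```text
time_s: 6.15
tool_pos: [0.5514, 0.0936, 0.2302]
tcp_rot: [0.819, 0.574, 0.0, 0.0]
wrist_force: [0.2, 0.2, 0.7]
width: -0.0003
grasp_force: 0.0
```

```bash
python3 - <<'E'
from h import *
from bench import r,viewer
print("tcp",togate(r.read_state()["tool_pos"]))
d=viewer.snapshot("side");t=viewer.snapshot("top")
c=cv2.resize(d["pixels"][170:250,335:402],None,fx=6,fy=6,interpolation=cv2.INTER_CUBIC)[:480,:400]
w=cv2.resize(t["pixels"][215:311,330:410],None,fx=5,fy=5,interpolation=cv2.INTER_CUBIC); o=np.zeros((480,800,3),np.uint8);o[:,:c.shape[1]]=c;o[:,400:]=w;cv2.imwrite("pics/p5.png",o)
E
```

```text
tcp [ 0.96619142 74.87609759 76.16168126]
```

View pics/p5.png

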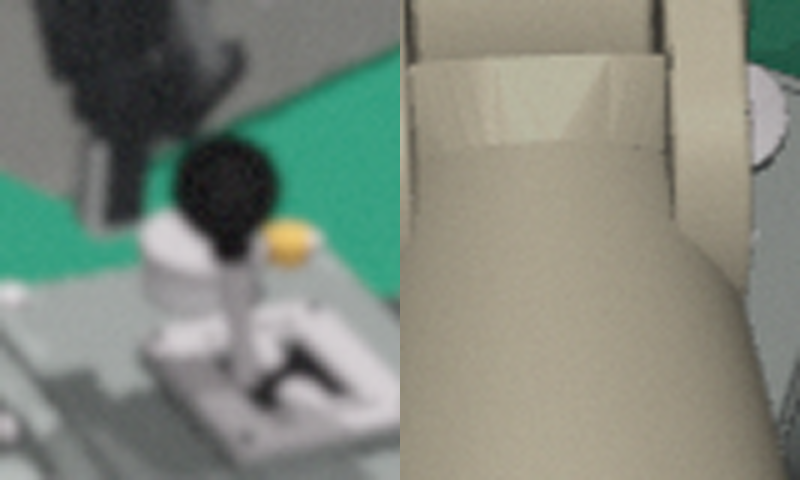

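The ball is at (226,184) in the side crop, i.e. (372.7,200.7), which puts it within about 1 mm of neutral. The fingers stand clear on its left. The arm hides it in the top view. Now I'll push it across.

>>> apply_moves:
  series: "-2.1 -5.6 0 0;-2.1 -5.6 0 0;-2.1 -5.6 0 0;-2.1 -5.6 0 0;-2.1 -5.6 0 0;0 0 0 0"

```text
time_s: 7.0
tool_pos: [0.5404, 0.0648, 0.2305]
tcp_rot: [0.819, 0.574, 0.0, 0.0]
wrist_force: [0.6, 2.1, 1.4]
width: -0.0002
grasp_force: 1.2
```

>>> apply_moves:
  series: "-2.1 -5.6 0 0;-2.1 -5.6 0 0;-2.1 -5.6 0 0;0 0 0 0"

```text
time_s: 7.5
tool_pos: [0.5338, 0.0478, 0.2302]
tcp_rot: [0.819, 0.574, -0.0, 0.0]
wrist_force: [0.9, 2.3, 0.5]
width: -0.0002
grasp_force: 0.9
```

>>> apply_moves:
  series: "-2.1 -5.6 0 0;-2.1 -5.6 0 0;-2.1 -5.6 0 0;0 0 0 0"

```text
time_s: 8.0
tool_pos: [0.5275, 0.0311, 0.2302]
tcp_rot: [0.819, 0.574, -0.0, 0.0]
wrist_force: [0.7, 1.0, 1.3]
width: 0.0002
grasp_force: 0.8
```

>>> apply_moves:
  series: "-1.4 -3.8 0 0;-1 -2.8 0 0;0 0 0 0"

```text
time_s: 8.38
tool_pos: [0.5252, 0.0249, 0.2301]
tcp_rot: [0.819, 0.574, -0.0, -0.0]
wrist_force: [1.0, 1.9, 0.0]
width: -0.0002
grasp_force: 1.0
```

```bash
python3 - <<'E'
from h import *
from bench import r,viewer
print("tcp",togate(r.read_state()["tool_pos"]),r.read_state()["wrist_force"])
d=viewer.snapshot("side");t=viewer.snapshot("wrist");np.savez("pics/s6.npz",**d);np.savez("pics/w6.npz",**t)
c=cv2.resize(d["pixels"][170:250,335:402],None,fx=6,fy=6,interpolation=cv2.INTER_CUBIC)[:480,:400]
w=t["pixels"][:,120:520]; o=np.zeros((480,800,3),np.uint8);o[:,:c.shape[1]]=c;o[:,400:]=w;cv2.imwrite("pics/p6.png",o)
E
```

```text
tcp [-0.26650395  1.40363786 76.10247194] [1.04915992 1.89502681 0.04926643]
```

View pics/p6.png

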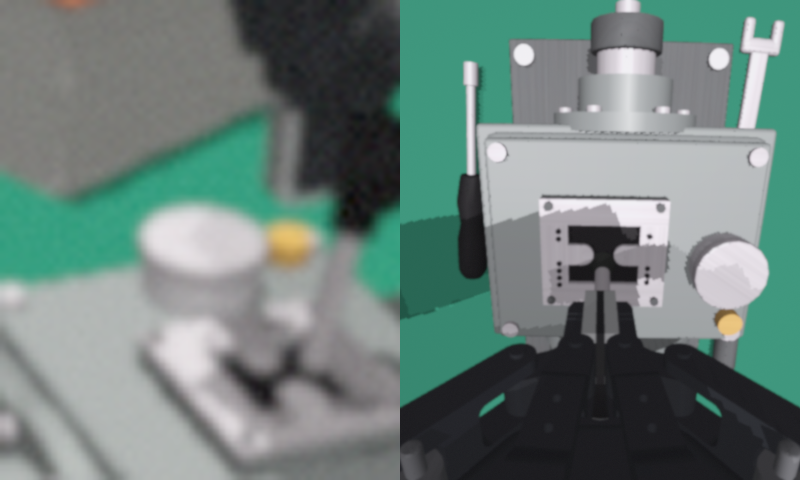

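The wrist view shows the lever shaft at (602,275), in the right column and midway between the island noses at about (590,252) and (615,255). The side crop shows the lever leaning right at (340,260). After a 1.5 mm centring nudge I'll go round to the near side.

>>> apply_moves:
  series: "-0.5 -1.4 0 0;0 0 0 0;3.4 9.4 0 0;-22.6 8.2 0 0;-22.6 8.2 0 0;-7 -19.3 0 0;-7 -19.3 0 0;0 0 0 0"

```text
time_s: 9.48
tool_pos: [0.469, 0.0103, 0.2305]
tcp_rot: [0.819, 0.573, -0.0, 0.0]
wrist_force: [-0.2, 0.0, -0.4]
width: -0.0003
grasp_force: 0.0
```

>>> apply_moves:
  series: "4.7 -1.7 0 0;4.7 -1.7 0 0;4.7 -1.7 0 0;4.7 -1.7 0 0;0 0 0 0"

```text
time_s: 10.1
tool_pos: [0.4879, 0.0042, 0.2302]
tcp_rot: [0.819, 0.574, -0.0, -0.0]
wrist_force: [-1.2, 1.6, 2.5]
width: 0.0002
grasp_force: 1.3
```

>>> apply_moves:
  series: "4.7 -1.7 0 0;4.7 -1.7 0 0;4.7 -1.7 0 0;0 0 0 0"

```text
time_s: 10.6
tool_pos: [0.5026, -0.0012, 0.2303]
tcp_rot: [0.819, 0.574, 0.0, 0.0]
wrist_force: [-1.6, 1.3, 2.0]
width: -0.0
grasp_force: 1.2
```

>>> apply_moves:
  series: "4.7 -1.7 0 0;4.7 -1.7 0 0;0 0 0 0"

```text
time_s: 10.98
tool_pos: [0.5118, -0.0046, 0.2301]
tcp_rot: [0.819, 0.574, -0.0, 0.0]
wrist_force: [-2.1, -0.4, 0.9]
width: 0.0002
grasp_force: 1.1
```

>>> apply_moves:
  series: "2.8 -1 0 0;2.8 -1 0 0;0 0 0 0"

```text
time_s: 11.35
tool_pos: [0.5171, -0.0065, 0.23]
tcp_rot: [0.819, 0.574, -0.0, -0.0]
wrist_force: [-2.3, -0.2, -0.4]
width: -0.0001
grasp_force: 0.9
```

>>> apply_moves:
  series: "1.9 -0.7 0 0;0 0 0 0"

```text
time_s: 11.6
tool_pos: [0.519, -0.007, 0.2302]
tcp_rot: [0.819, 0.574, 0.0, -0.0]
wrist_force: [-2.1, 1.0, -1.1]
width: -0.0004
grasp_force: 1.0
```

>>> apply_moves:
  series: "1.9 -0.7 0 0;0 0 0 0"

```text
time_s: 11.85
tool_pos: [0.5211, -0.0078, 0.2304]
tcp_rot: [0.819, 0.574, 0.0, 0.0]
wrist_force: [-2.4, 0.6, -0.5]
width: 0.0
grasp_force: 1.0
```

>>> apply_moves:
  series: "1.9 -0.7 0 0;0 0 0 0"

```text
time_s: 12.1
tool_pos: [0.523, -0.0085, 0.2303]
tcp_rot: [0.819, 0.574, 0.0, 0.0]
wrist_force: [-2.3, 0.5, -1.3]
width: 0.0002
grasp_force: 1.0
```

>>> apply_moves:
  series: "1.4 -0.5 0 0;0 0 0 0"

```text
time_s: 12.35
tool_pos: [0.524, -0.0089, 0.2302]
tcp_rot: [0.819, 0.574, -0.0, -0.0]
wrist_force: [-2.3, 2.3, 0.3]
width: -0.0001
grasp_force: 1.6
```

>>> apply_moves:
  series: "1.4 -0.5 0 0;0 0 0 0"

```text
time_s: 12.6
tool_pos: [0.5252, -0.0094, 0.2301]
tcp_rot: [0.819, 0.574, -0.0, -0.0]
wrist_force: [-4.7, 1.2, -0.9]
width: -0.0003
grasp_force: 2.1
```

```bash
python3 - <<'E'
from h import *
from bench import r,viewer
print("tcp",togate(r.read_state()["tool_pos"]),r.read_state()["wrist_force"])
d=viewer.snapshot("side");t=viewer.snapshot("wrist")
c=cv2.resize(d["pixels"][170:250,345:412],None,fx=6,fy=6,interpolation=cv2.INTER_CUBIC)[:480,:400]
w=t["pixels"][:,120:520]; o=np.zeros((480,800,3),np.uint8);o[:,:c.shape[1]]=c;o[:,400:]=w;cv2.imwrite("pics/p7.png",o)
for g in((37,-30,79),(30,-30,80)):
    P=np.r_[G+R@np.array(g[:2])/1000,.154+g[2]/1000]; print((proj(d,P)-[345,170])*6,proj(t,P)-[120,0]+[400,0])
E
```

```text
tcp [ 11.36681765 -30.82569995  76.08917956] [-4.65620368  1.24014201 -0.87945439]
[264.26005691 121.98445264] [657.64807145 309.73658053]
[274.15661682 127.8728886 ] [642.44154511 310.87710494]
```

View pics/p7.png

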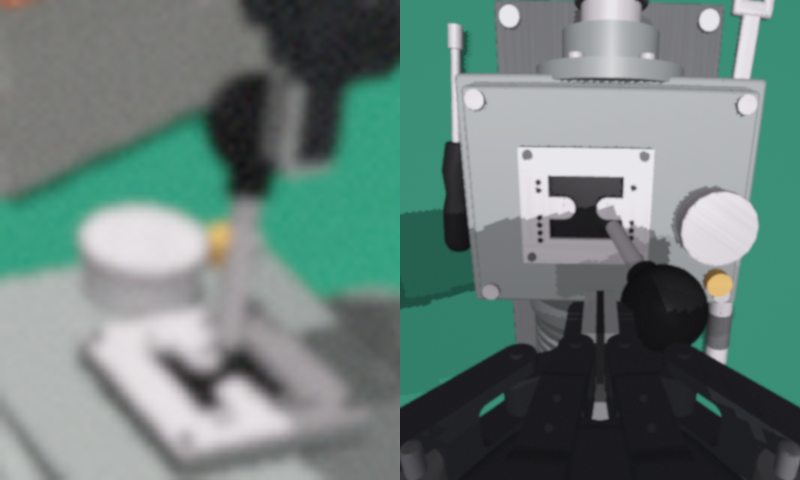

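In the wrist view the ball is at (664,308), against a predicted home of (658,310). The side crop shows it at about (258,122), matching the predicted (264,122). The force is starting to rise at the stop, so I'll push gently a little more to confirm.

>>> apply_moves:
  series: "1 -0.3 0 0;0 0 0 0"

```text
time_s: 12.95
tool_pos: [0.526, -0.0096, 0.2301]
tcp_rot: [0.819, 0.574, -0.0, -0.0]
wrist_force: [-5.9, 2.3, -1.8]
width: 0.0001
grasp_force: 2.4
```

>>> apply_moves:
  series: "1 -0.3 0 0;0 0 0 0"

```text
time_s: 13.2
tool_pos: [0.5267, -0.0099, 0.23]
tcp_rot: [0.819, 0.574, -0.001, -0.001]
wrist_force: [-6.1, 1.6, -0.6]
width: -0.0001
grasp_force: 2.8
```

```bash
python3 - <<'E'
from h import *
from bench import r,viewer
d=viewer.snapshot("side");t=viewer.snapshot("wrist")
c=cv2.resize(d["pixels"][170:220,365:415],None,fx=8,fy=8,interpolation=cv2.INTER_CUBIC)
w=cv2.resize(t["pixels"][240:373,310:443],None,fx=3.01,fy=3.01,interpolation=cv2.INTER_CUBIC)[:400,:400]
o=np.hstack([c,w]); o=np.clip(o.astype(float)*2,0,255).astype(np.uint8);cv2.imwrite("pics/p8.png",o);np.savez("pics/s8.npz",**d);np.savez("pics/w8.npz",**t)
E
```

```text
(no output)
```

View pics/p8.png

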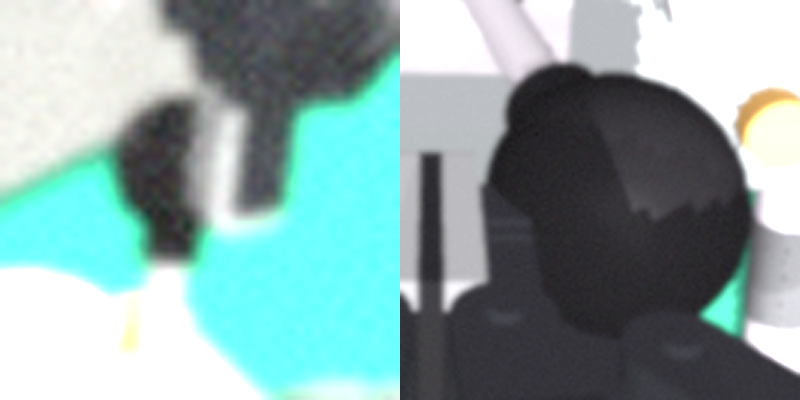

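The wrist crop shows the ball spanning x 490–752 and y 75–335, so its centre is at (621,205). In the side crop its left edge is at 118, which puts the centre at about (187,160).

```bash
python3 - <<'E'
from h import *
S=dict(np.load("pics/s8.npz"));W=dict(np.load("pics/w8.npz"))
u,v=(388.4,189.7),(383.4,308.1)
print(sphere(S,u),sphere(W,v)); p,e=cross(ray(S,u),ray(W,v)); print(p,togate(p),e)
# plate outline in this wrist view -> gate centre
m=(W["pixels"].min(2)>190).astype(np.uint8); n,l,st,c=cv2.connectedComponentsWithStats(m)
print([(st[i].tolist()) for i in range(1,n) if st[i,4]>1500])
for q in((238,147),(376,150),(372,265),(242,262)): print(togate(plane(W,q,.154)))
E
```

```text
[ 46.61464037 -34.37194378  75.14973947] [ 41.39489237 -29.78709464  77.65484456]
[ 0.55338698 -0.01886358  0.2322593 ] [ 41.13212853 -30.14368637  78.25930381] 0.0012783295495327285
[[311, 0, 37, 77, 1693], [234, 147, 139, 82, 6818], [400, 192, 76, 74, 4307]]
[-37.70044187  36.62071332   0.        ]
[46.45883296 34.88405096  0.        ]
[ 47.57946583 -40.78646041   0.        ]
[-40.28057143 -38.82412211   0.        ]
```

>>> apply_moves:
  series: "1.9 -0.7 0 0;0 0 0 0;0 0 0 0"

```text
time_s: 13.68
tool_pos: [0.5281, -0.0104, 0.2298]
tcp_rot: [0.819, 0.574, -0.001, -0.001]
wrist_force: [-7.1, 2.4, -0.4]
width: 0.0
grasp_force: 3.2
```

The force rises steadily above the sliding level, so the lever is against its stop. I'll retract and check.

>>> apply_moves:
  series: "-4.7 1.7 0 0;-9.4 3.4 0 0;-18.8 6.8 0 0;0 0 30 0;0 0 40 0;-10 -50 0 0;-10 -50 0 0;-10 -50 0 0;-10 -50 0 0;0 0 0 0"

```text
time_s: 14.92
tool_pos: [0.4566, -0.2026, 0.3008]
tcp_rot: [0.82, 0.572, 0.0, 0.002]
wrist_force: [0.6, 0.8, -0.6]
width: -0.0005
grasp_force: 0.0
```

>>> apply_moves:
  series: "-20 -50 0 0;-20 -50 0 0;-20 -50 0 0;-20 -50 0 0;0 0 0 0;0 0 0 0"

```text
time_s: 15.68
tool_pos: [0.377, -0.3984, 0.3006]
tcp_rot: [0.819, 0.574, 0.0, 0.0]
wrist_force: [-0.3, 0.3, 0.4]
width: -0.0003
grasp_force: 0.0
```

```bash
python3 - <<'E'
from h import *
from bench import r,viewer
print(r.read_state()["tool_pos"],r.read_state()["wrist_force"])
d=viewer.snapshot("side");t=viewer.snapshot("top");np.savez("pics/s9.npz",**d);np.savez("pics/t9.npz",**t)
c=cv2.resize(d["pixels"][170:270,345:412],None,fx=6,fy=6,interpolation=cv2.INTER_CUBIC)[:600,:400]
w=cv2.resize(t["pixels"][205:325,335:415],None,fx=5,fy=5,interpolation=cv2.INTER_CUBIC)
cv2.imwrite("pics/p9.png",np.hstack([c,w]))
E
```

```text
[ 0.37703391 -0.39839972  0.30061611] [-0.3461132   0.31931942  0.43697051]
```

View pics/p9.png

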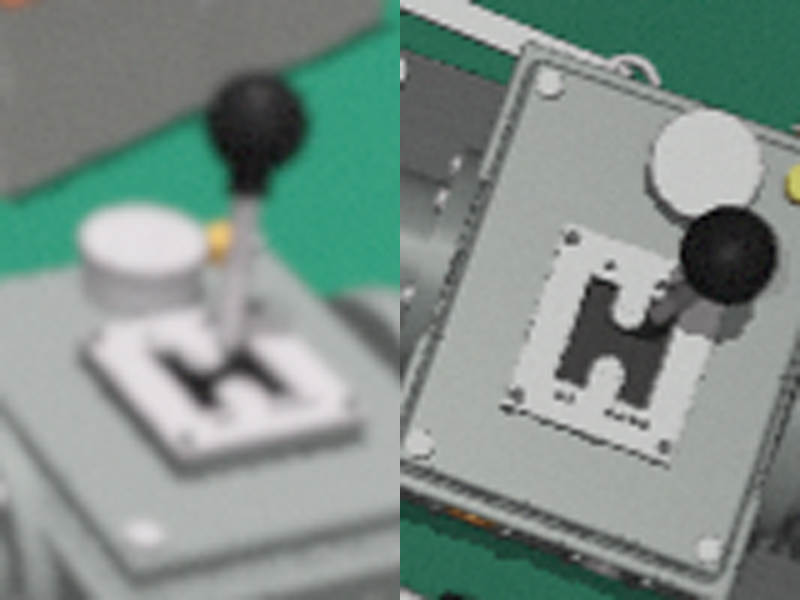

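The top crop now has the ball at (729,254) and the plate corners at (562,225), (500,405) and (672,465). The side crop has the ball at (257,122), and the tin is unmoved. Next is a check of the ball against the gate.

```bash
python3 - <<'E'
from h import *
S=dict(np.load("pics/s9.npz"));t=dict(np.load("pics/t9.npz"));t0=dict(np.load("pics/top1.npz"))
f=lambda x,y:((x-399.5)/5+334.5,(y+.5)/5+204.5)
P=[togate(plane(t,f(*q),.154)) for q in((562,225),(500,405),(672,465))]
print(P,"centre",(P[0]+P[2])/2)
# slot corners: one-dot far end left (590,275)-(622,285); two end; four end
for q in((606,281),(571,381),(641,404)): print("slot end",togate(plane(t,f(*q),.154)))
u,v=f(729,254),((257.5)/6+344.5,122.5/6+169.5)
print(togate(plane(t,u,.233)),sphere(t,u)); p,e=cross(ray(t,u),ray(S,v)); print(togate(p),e)
# unchanged scene check outside of knob/arm
a=cv2.absdiff(t["pixels"],t0["pixels"]).max(2)[140:340,190:520]>60
n,l,st,c=cv2.connectedComponentsWithStats(a.astype(np.uint8)); print([(s[:5]+[190,140,0,0,0]).tolist() for s in st[1:] if s[4]>15])
E
```

```text
[array([ 4.18778678e+01,  3.82987829e+01, -8.32667268e-14]), array([-4.12562590e+01,  3.88890521e+01, -8.32667268e-14]), array([-4.16191920e+01, -3.90485755e+01, -8.32667268e-14])] centre [ 1.29337936e-01 -3.74896289e-01 -8.32667268e-14]
slot end [ 2.47424030e+01  1.25162111e+01 -8.32667268e-14]
slot end [-2.14647503e+01  1.32333028e+01 -8.32667268e-14]
slot end [-2.10703343e+01 -1.83712374e+01 -8.32667268e-14]
[ 39.80700345 -28.05361749  79.        ] [ 39.91476687 -28.10368437  78.37123846]
[ 39.9574492  -27.86033621  78.90996241] 0.0004831546104046247
[[360, 245, 21, 27, 374], [388, 246, 23, 28, 422]]
```

The ball measures about 39 ± 2 mm along and −28 mm across. That is fully home in third, and nothing else in the scene has changed.

```bash
python3 -c "
from bench import ticket
print(ticket.finish_job())"
```

```text
the job is handed in; nothing more can be done
None
```

The gear lever is fully home in third: it was pushed only, with about 7 N at the stop, the tin and the loose things around the unit look unmoved in the top view, and the job is handed in after about 16 s of robot time.

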